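Lock a T-head carton stop into a slotted rail

ROBOT

A 7-joint arm with a two-finger parallel gripper is mounted at the origin on the work surface. World frame = base frame: x ahead of the robot, y to its left, z up, the work surface at z = 0. Lengths are in mm, angles in rad, forces in N, time in s.
With the tool pointing down it reaches from about 350 to 900 mm from the base axis. Payload 7.2 kg.
Tool frame: the origin (TCP) lies midway between the tips of the shut fingers; the grasp point (between the pads) lies 19 mm behind it; z points along the fingers, y is the line along which they close (so a half turn about z gives the same grasp; the last joint's range is limited). The gripper opens to 88 mm and grips with 3 to 60 N. Pads are 20 mm wide; open, the fingers measure 115 mm over their backs; the gripper's body (75 mm by 178 mm) begins 61 mm behind the grasp point.
Start: joints at [-1.367, 0.411, -0.013, 1.596, 0.006, 1.134, -0.082], TCP at [167.801, 602.056, 222.653] pointing down, gripper open.
Joint ranges: [-2.95, 2.95], [-0.29, 1.99], [-1.47, 1.44], [0.14, 2.54], [-1.03, 4.17], [0.13, 1.85], [-2.86, 2.86]. Speed limits (rad/s): [2.39, 2.39, 3.01, 3.01, 3.14, 3.14, 3.14].

INTERFACE

Orientations are given as a unit quaternion [w, x, y, z].
In Python, from cell import bot gives the robot as it stands. The module is installed in compiled form; this text tells all that it offers.
- The arm moves only by the tool play_rows, never from a script. Its arguments are lists of equal length, an entry for each row: "delta_pos": the shift along the tool's x, y, z in cm, a list of three; "turn": the turn about the tool's z in units of 6 degrees (1.0 is 6 degrees); "fingers": the closure, from -1 (fully open) to 1 (shut). A call has exactly 8 rows; each row shifts and turns the commanded pose from where the row before left it, along the tool's axes as they then stand; what a row does not reach is not made up. A row lasts 1/10 s, in which the tool goes at most 50 mm and 8.59 degrees, less where a joint would pass 70% of its speed; a pose out of reach is approached as far as the arm can. A call is refused whole if a number of a shift passes 5 or a number of a turn 1, either way. A call with a gripper value outside its range is refused whole. The fingers move at their own pace and stop on an object; the grip force is fixed at half the most. Time passes only in rows, so rows that do not move let the fingers close, or fill a call up. It gives the time, the measured TCP pose, the force, the opening and the grip force at its end, in the units of the state.
- bot.sense(): the state, without advancing time (a new reading comes with each control period).
- bot.read_camera(name): name is "scene" or "top" or "wrist"; returns a dict with "img" (400x640x3 uint8, blue, green, red), "depth" (400x640 float32, mm along the optical axis (not along the pixel's ray), 0 where there is no reading), "intrinsics" (3x3 intrinsics, pixels), "pose" (4x4, takes a point from camera to world coordinates). Camera axes: x right, y up, looking along -z (the intrinsics and any distortion apply to the point x, -y, -z); pixel columns grow to the right and rows downward; lengths in mm; the calibration is good to about 2 mm. The wrist camera is an equidistant fisheye: a pixel r from the principal point sees the ray r / f radians off the axis. A picture is of the moment at which its call begins.
- bot.job_done(): hands the job in; it is judged then, once.
The state is a dict: "clock": time; "joint_positions": joint angles; "joint_velocities": joint speeds; "effort": joint torques, N m; "tool_pos": TCP position; "tool_rot": TCP orientation; "ft_force": force on the tool from outside, world axes, zero at the start; "moment": the same for the moment, N m; "gripper_width": opening from 0.0 (shut) to 1.0 (fully open); "grip_force": force on a finger pad.
Only numpy, scipy, OpenCV 4.12 (cv2) and the standard library are available. Lean on these libraries where they do the work, as an engineer would, in place of code of your own. Each camera call takes 0.05 s, during which the arm holds its last target. There are 200 camera calls.

TASK

Lock the carton stop with the oblong T-head (not the one with the round foot) into the slotted rail, level with the pointer: push its head down through the slot against the sprung strip until it is under the lips, give it a quarter turn clockwise as seen from above, and let go, so that it stands upright with its head caught square across the slot. Feel your way: never bear on the rail with more than about 30 N, and leave the other stop and the loupe where they stand.

Things in the scene. Friction and masses are not known exactly. Their poses are not given: they have to be found in the camera images.
- stop: T-head carton stop, steel, loose, 0.16 kg, 84 mm tall, standing on its head. Origin: centre of the head's underside, z up. Head z 0 to 9 mm, 34 mm long along x, 19.6 mm wide along y. Corners (+x,+y), (-x,-y) are square, the others cut back 3 mm: inside the rail it turns clockwise (from above) to a quarter turn, stopped about 6 degrees later; anticlockwise it jams. Same after half a turn.
- stop_tab (a point): Middle of the stop's aluminium thumb tab, on its axis, 61 mm above the head's underside. The tab reaches from z 38 to 84 mm, 30 mm along the stop's x, 14 mm thick along its y: grip it across the 14 mm. Below it a stem 16 mm thick and a collar 30 mm in diameter at z 26 to 31 mm.
- round_stop: Another stop, the same from the stem up, but on a round foot 32 mm in diameter and 9 mm thick that cannot enter the slot. Not to be used; leave it standing. Origin at the centre of its underside, z up.
- rail: Base plate of the slotted rail, fixed: 320 x 70 mm, 8 mm thick, rail along its x, feet 130 mm wide at the ends. Origin: centre of its underside, z = 0. The steel channel on it (300 x 41 mm) is bolted through slotted holes over packing: its slot runs along x but sits up to 7 mm to either side of y = 0, and 0 to 7 mm (P) higher than the figures under slot_nominal. Neither is measured: feel for them.
- slot_nominal (a point): Point on the plate's y = 0 line, 41 mm above the table: the slot's mouth if offset and packing P were nil. Then: lip tops z 41 mm, lip undersides z 35 mm, slot 22 mm wide along the whole channel, inside 36 mm wide. In it a black sprung strip, top at z 31 mm when free, yields 8 mm at most: about 3 N at first touch, 9.5 N at the bottom, where it is hard. Add P to every z.
- caught_nominal (a point): Point on the plate's y = 0 line, 26 mm above the table: where the underside of the caught head lies if offset and P are nil. The head clears the lips once it has pushed the strip down over 5 mm (about 7 N), and can go 3 mm further; let go after the quarter turn, the strip lifts it against the lips, underside at z 26 mm + P.
- pointer: Grey pointer clip fixed on the plate's -y side, 18 mm wide, its arrow 51 mm high pointing at the slot. Origin on the plate's y = 0 line at table height, axes as the plate's; the stop belongs at its x = 0, in the slot beside the arrow.
- loupe: Bystander: black loupe 38 mm in diameter, 40 mm high, standing, loose. Origin at the centre of its underside.

How it is judged:
By the outcome, as a careful person would: the job done as asked, in the order asked, and still so for the second after the job is handed in, with the robot touching nothing.
It also fails if it takes over 61 s, if anything falls off the work surface, if the arm or the gripper's body presses on something with over 40 N, if the wrist force passes 120 N, or if a joint passes its speed limit or range.

## Working session

There is one attempt and no reset: what is moved stays moved. The work goes in short steps, Python scripts to look and compute and a tool call to move; the robot and the scene stay as the last step left them, time stands still between calls to the robot, and variables do not carry over. Pictures are saved under pics/ and viewed, at most 13 in all, crops included, and the job is handed in when it is done.

Besides the shell and the picture viewer there is one more tool, called after ">>>" as name(argument=value, ...), one argument or row to a line, values as JSON. play_rows: Moves the arm, as the interface text tells. Its arguments: {"type":"object","properties":{"delta_pos":{"type":"array"},"turn":{"type":"array"},"fingers":{"type":"array"}},"required":["delta_pos","turn","fingers"]}

```bash
mkdir -p pics
cat > h.py <<'E'
import numpy as np, cv2, pickle
from cell import bot
def grab(n):
    d=bot.read_camera(n); pickle.dump(d,open(f'{n}.pkl','wb')); return d
def world(d,u,v,z=None):
    K=d["intrinsics"];P=d["pose"]
    r=np.array([(u-K[0,2])/K[0,0],-(v-K[1,2])/K[1,1],-1.])
    if z is None:
        return P[:3,:3]@(r*d["depth"][int(v),int(u)])+P[:3,3]
    w=P[:3,:3]@r; return P[:3,3]+w*(z-P[2,3])/w[2]
E
python3 - <<'E'
from h import *
for n in("top","scene"):
    d=grab(n); cv2.imwrite(f'pics/{n}1.png',d["img"]); print(d["intrinsics"],d["pose"])
s=bot.sense(); print(s)
E
```

```text
[[475.63243515   0.         327.7108614 ]
 [  0.         475.63243515 192.01401128]
 [  0.           0.           1.        ]] [[ 1.24047077e-02  9.93420430e-01 -1.13850659e-01  4.18269072e+02]
 [-9.99672977e-01  1.48672862e-02  2.08063340e-02 -2.40945603e+01]
 [ 2.23620876e-02  1.13555330e-01  9.93279983e-01  1.01163669e+03]
 [ 0.00000000e+00  0.00000000e+00  0.00000000e+00  1.00000000e+00]]
[[380.16069099   0.         317.11325145]
 [  0.         380.16069099 193.68351803]
 [  0.           0.           1.        ]] [[-7.49739177e-01 -5.61437067e-01  3.50256456e-01  7.96971382e+02]
 [ 6.61615871e-01 -6.26013325e-01  4.12761138e-01  2.55261258e+02]
 [-1.24741940e-02  5.41198426e-01  8.40802389e-01  6.57073182e+02]
 [ 0.00000000e+00  0.00000000e+00  0.00000000e+00  1.00000000e+00]]
{'clock': 0.1, 'joint_positions': array([-1.36716825,  0.41182445, -0.01273377,  1.59693569,  0.00559579,
        1.13426216, -0.08221672]), 'joint_velocities': array([-5.80623626e-04,  3.12478374e-05, -2.74263267e-04, -4.39361697e-03,
       -5.96456827e-04, -5.12401546e-04, -1.04655471e-03]), 'effort': array([ 2.50152334e-03, -5.89099824e+01,  6.43536318e-01, -2.91706020e+01,
       -5.37967694e-02,  1.44596622e-02,  4.14388421e-05]), 'tool_pos': array([167.71339066, 601.62799528, 221.90030349]), 'tool_rot': array([-5.20039726e-05,  1.35483303e-01,  9.90779385e-01, -6.95121409e-04]), 'ft_force': array([-0.0281463 ,  0.58731768, -0.03838285]), 'moment': array([ 0.04936441,  0.04447006, -0.0182987 ]), 'grip_force': 0.0, 'gripper_width': 1.0037226280525113}
```

View pics/top1.png

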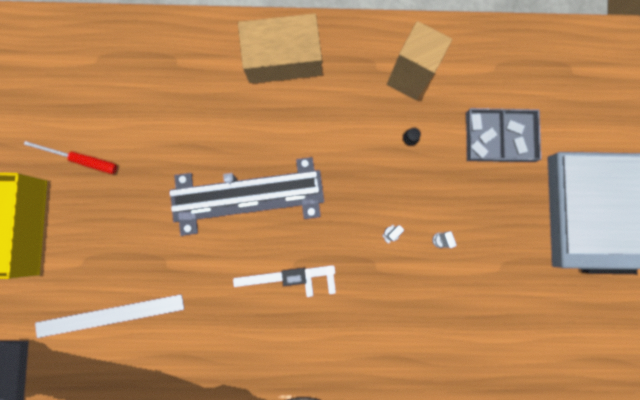

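View pics/scene1.png

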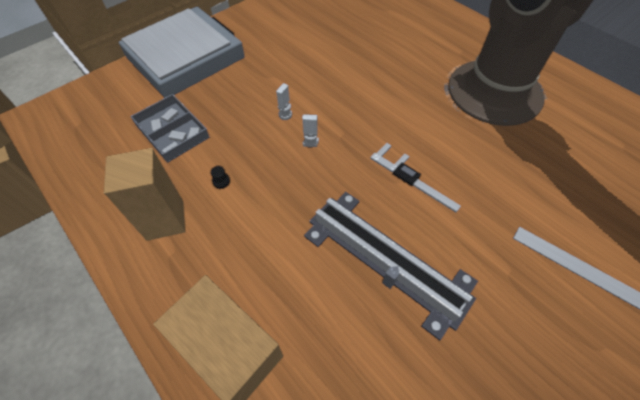

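Top view: rail centred about (247,195), with the pointer at (229,178). The stops are at (394,233) and (445,240), and the loupe is at (412,136). I'll enlarge the rail and the stops.

Run:
```python
from h import *
t=pickle.load(open('top.pkl','rb'));s=pickle.load(open('scene.pkl','rb'))
R=lambda im,x,y,w,h,k:cv2.resize(im[y:y+h,x:x+w],(w*k,h*k),interpolation=cv2.INTER_CUBIC)
a=R(t["img"],160,150,175,95,4)
b=R(t["img"],375,215,90,40,4); c=R(s["img"],265,75,70,80,4)
o=np.zeros((700,800,3),np.uint8)
cv2.imwrite('pics/rail.png',a)
o=np.zeros((480,800,3),np.uint8); b=R(t["img"],375,215,90,40,5); c=R(s["img"],265,75,60,80,5)
o[:200,:450]=b; o[:400,470:770]=c
cv2.imwrite('pics/stops.png',o)
```

```text
(no output)
```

View pics/rail.png

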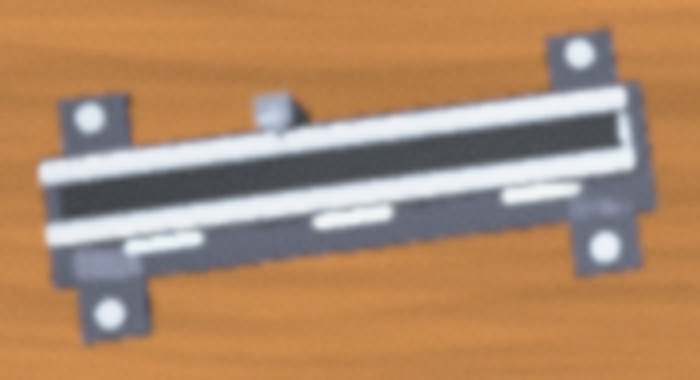

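View pics/stops.png

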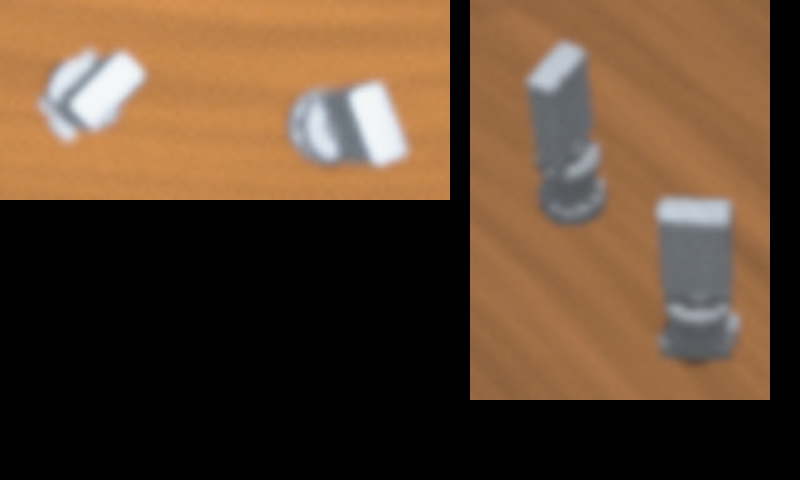

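The left stop in the top view, at about (396.8,233.2), shows corners of an oblong head, so it is the T-head. The right one stands on a round foot. The rail lips run from crop (40,173)-(627,97), the pointer is near crop (275,112), and the foot screws are visible.

Run:
```python
from h import *
t=pickle.load(open('top.pkl','rb'))
W=lambda u,v,z:world(t,160+u/4,150+v/4,z)
sc=np.array([W(*p,10) for p in [(90,118),(580,53),(109,314),(604,247)]]);c=sc.mean(0)
print('screws',sc.round(1).tolist(),'c',c)
A=W(40,173,44);B=W(627,97,44);C=W(47,235,44);D=W(633,158,44)
print(A,B,C,D,'mid',(A+B+C+D)/4)
for a,b in((A,B),(C,D),(sc[0],sc[1]),(sc[2],sc[3])): print('railx ang',np.degrees(np.arctan2(*(a-b)[[1,0]])),np.linalg.norm(a-b))
print('ptr',W(275,110,51),'tip',W(282,128,51),'base',W(275,97,51))
T=lambda u,v,z:world(t,375+u/5,215+v/5,z)
q=[(124,52),(146,72),(96,131),(70,106)];p=np.array([T(*x,84) for x in q]);print('tab',p.mean(0),np.degrees(np.arctan2(*(p[:2].mean(0)-p[2:].mean(0))[[1,0]])),[np.linalg.norm(p[i]-p[i-1]) for i in range(4)])
# depth tab and rail
for x in q: pass
print('depth tab',T(109,91,None),'lip',W(330,135,None),W(330,200,None))
q=[(345,88),(380,82),(408,150),(380,165)];print('round',np.array([T(*x,84) for x in q]).mean(0))
from scipy.spatial.transform import Rotation as Ro
r=Ro.from_quat([0.135483,.990779,-.000695,-.000052]);print(r.as_matrix().round(3))
```

```text
screws [[555.1, 262.0, 10.0], [594.1, 4.1, 10.0], [452.0, 247.3, 10.0], [490.7, -10.4, 10.0]] c [522.96552286 125.76151492  10.        ]
[521.85457345 276.18321843  44.        ] [565.59920903 -21.37006095  44.        ] [490.34309588 271.09229699  44.        ] [534.07349864 -24.91605877  44.        ] mid [527.96759425 125.24734892  44.        ]
railx ang 98.36339823884079 300.7516370908853
railx ang 98.40373017839917 299.22114699229195
railx ang 98.60145210534012 260.7840490238229
railx ang 98.53209008045714 260.5301193455497
ptr [555.03663904 157.1630121   51.        ] tip [545.87433026 153.29718791  51.        ] base [561.70568053 157.4027561   51.        ]
tab [ 446.07010193 -179.328048     84.        ] -42.60036036105361 [np.float64(30.065304710007993), np.float64(11.523728491320407), np.float64(30.401198409502115), np.float64(13.932360322847051)]
depth tab [ 445.71546943 -179.06748788   85.46457781] lip [544.04088154 130.61739367  40.39360191] [510.74787942 129.8328707   38.43414699]
round [ 435.38016377 -284.76922693   84.        ]
[[-0.963  0.268 -0.   ]
 [ 0.268  0.963 -0.001]
 [-0.    -0.001 -1.   ]]
```

>>> play_rows(
  delta_pos=[
    [-2.9,-2.1,0],
    [-2.9,-2.1,0],
    [-2.9,-2.1,0],
    [-2.9,-2.1,0],
    [-2.9,-2.1,0],
    [-2.9,-2.1,0],
    [-2.9,-2.1,0],
    [-2.9,-2.1,0],
  ],
  turn=[0,0,0,0,0,0,0,0],
  fingers=[-1,-1,-1,-1,-1,-1,-1,-1],
)

```text
clock: 0.9
tool_pos: [346.8, 376.5, 222.4]
tool_rot: [-0.0, 0.136, 0.991, -0.0]
ft_force: [1.0, 0.1, -0.2]
gripper_width: 1.0
grip_force: 0.0
```

>>> play_rows(
  delta_pos=[
    [-2.9,-2.1,0],
    [-2.9,-2.1,0],
    [-2.9,-2.1,0],
    [-2.9,-2.1,0],
    [-2.9,-2.1,0],
    [-2.9,-2.1,0],
    [-2.9,-2.1,0],
    [0,0,0],
  ],
  turn=[0,0,0,0,0,0,0,0],
  fingers=[-1,-1,-1,-1,-1,-1,-1,-1],
)

```text
clock: 1.7
tool_pos: [504.8, 176.8, 222.5]
tool_rot: [0.001, 0.139, 0.99, -0.001]
ft_force: [-0.1, -0.4, -0.0]
gripper_width: 1.001
grip_force: 0.0
```

```bash
cat >> h.py <<'E'
def pose():
    s=bot.sense(); w,x,y,z=s["tool_rot"]
    from scipy.spatial.transform import Rotation as Ro
    R=Ro.from_quat([x,y,z,w]).as_matrix(); return s,s["tool_pos"],R,np.degrees(np.arctan2(R[1,1],R[0,1]))
def go(tgt,yaw=None):
    s,p,R,a=pose(); print('t',s["clock"],'p',p.round(2),'yaw',a.round(2),'F',s["ft_force"].round(1),'M',s["moment"].round(2),'w',round(s["gripper_width"]*88,1),'tilt',R[:,2].round(4))
    print('shift cm',(R.T@(np.array(tgt)-p)/10).round(2),'turn units',None if yaw is None else round((a-yaw)/6,2))
def wworld(d,u,v,z):
    K=d["intrinsics"];P=d["pose"];x=(u-K[0,2]);y=(v-K[1,2]);r=np.hypot(x,y);th=r/K[0,0]
    k=np.sin(th)/max(r,1e-9); w=P[:3,:3]@np.array([x*k,-y*k,-np.cos(th)]); return P[:3,3]+w*(z-P[2,3])/w[2]
def wpix(d,X):
    K=d["intrinsics"];P=d["pose"];c=P[:3,:3].T@(np.array(X)-P[:3,3]);th=np.arctan2(np.hypot(c[0],c[1]),-c[2]);f=np.arctan2(-c[1],c[0])
    return K[0,2]+K[0,0]*th*np.cos(f),K[1,2]+K[0,0]*th*np.sin(f)
E
python3 - <<'E'
from h import *
go([446,-179,200],47.4)
d=grab("wrist"); cv2.imwrite('pics/w1.png',d["img"]); print(d["intrinsics"],d["pose"][:3,3])
print(wpix(d,[535,155,44]))
E
```

```text
t 1.7 p [504.79 176.84 222.51] yaw 74.03 F [-0.1 -0.4 -0. ] M [-0.02  0.02 -0.01] w 88.1 tilt [ 0.0011 -0.0022 -1.    ]
shift cm [ -4.13 -35.82   2.32] turn units 4.44
[[309.70691629   0.         318.10640643]
 [  0.         309.70691629 194.10101667]
 [  0.           0.           1.        ]] [437.84648548 197.57129077 384.52650657]
(np.float64(306.33690320929554), np.float64(206.69708436970035))
```

View pics/w1.png

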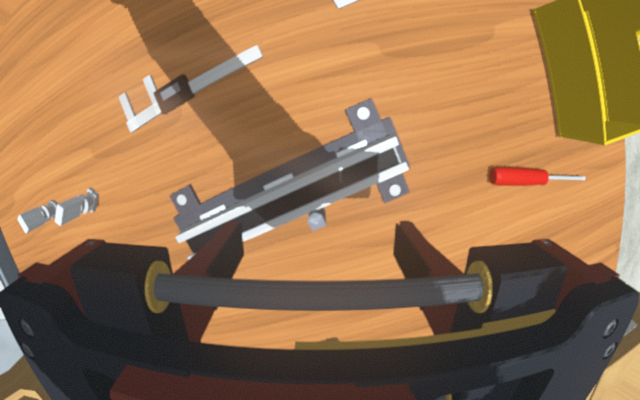

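The wrist view shows the rail from (178,238) to (405,150), with the pointer at about (316,218). I'll enlarge that part.

Run:
```python
from h import *
d=pickle.load(open('wrist.pkl','rb'))
cv2.imwrite('pics/w1c.png',cv2.resize(d["img"][135:245,260:400],None,fx=5,fy=5,interpolation=cv2.INTER_CUBIC))
```

```text
(no output)
```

View pics/w1c.png

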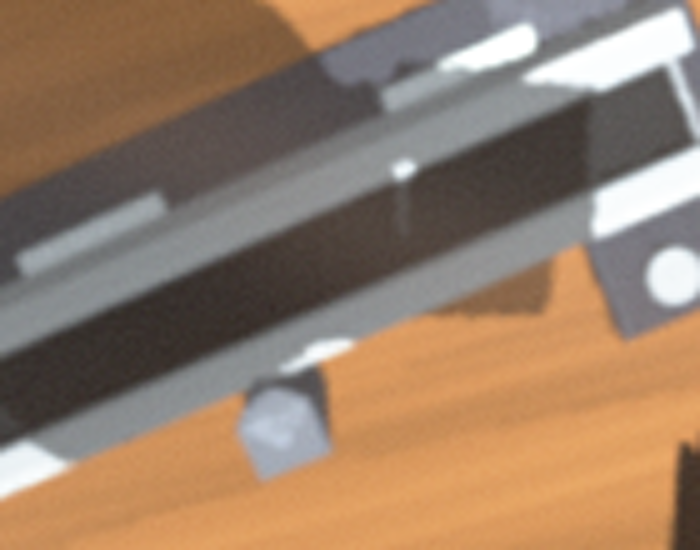

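Run:
```python
from h import *
d=pickle.load(open('wrist.pkl','rb'));t=pickle.load(open('top.pkl','rb'))
W=lambda u,v,z:wworld(d,260+u/5,135+v/5,z)
a=np.radians(98.45);ex=np.array([np.cos(a),np.sin(a)]);ey=np.array([-np.sin(a),np.cos(a)])
c=np.array([522.97,125.76])
r=lambda P:(round(float((P[:2]-c)@ex),1),round(float((P[:2]-c)@ey),1))
print('tip',W(267,388,51),r(W(267,388,51)),'rear',r(W(330,450,51)),r(W(262,478,51)),'sides',r(W(240,435,51)),r(W(318,412,51)))
for z in(41,44,48): print(z,[r(W(*p,z)) for p in((0,355),(590,95),(0,445),(590,190))])
print('screw',r(W(675,275,10)))
T=lambda u,v,z:world(t,160+u/4,150+v/4,z)
print('top ptr',[r(T(*p,51)) for p in((282,130),(255,100),(290,95),(258,128),(296,125))])
for z in(41,44,48): print(z,[r(T(*p,z)) for p in((60,187),(615,113),(60,217),(615,147))])
```

```text
tip [541.91507561 161.57255918  51.        ] (32.6, -24.0) rear (39.5, -43.6) (22.4, -43.5) sides (22.3, -31.8) (40.8, -34.0)
41 [(-22.7, 6.2), (126.3, 5.8), (-33.2, -13.8), (118.0, -14.5)]
44 [(-21.8, 6.8), (125.9, 6.4), (-32.2, -13.0), (117.7, -13.7)]
48 [(-20.6, 7.6), (125.4, 7.2), (-30.9, -12.0), (117.3, -12.7)]
screw (133.2, -51.9)
top ptr [(24.0, -25.7), (35.8, -42.8), (18.0, -43.0), (35.9, -28.3), (16.7, -27.3)]
41 [(140.5, -13.0), (-144.6, -13.6), (142.0, 2.3), (-142.3, 3.9)]
44 [(139.7, -12.5), (-144.6, -13.1), (141.2, 2.7), (-142.3, 4.3)]
48 [(138.5, -12.0), (-144.5, -12.6), (140.0, 3.2), (-142.2, 4.8)]
```

>>> play_rows(
  delta_pos=[
    [-0.5,-4.4,0],
    [-0.5,-4.4,0],
    [-0.5,-4.4,0],
    [-0.5,-4.4,0],
    [-0.5,-4.4,0],
    [-0.5,-4.4,0],
    [-0.5,-4.4,0],
    [-0.5,-4.4,0],
  ],
  turn=[0,0,0,0,0,0,0,0],
  fingers=[-1,-1,-1,-1,-1,-1,-1,-1],
)

```text
clock: 2.55
tool_pos: [445.9, -168.0, 222.7]
tool_rot: [0.0, 0.134, 0.991, 0.0]
ft_force: [1.0, 0.1, -0.7]
gripper_width: 0.999
grip_force: 0.0
```

>>> play_rows(
  delta_pos=[
    [0,0,1],
    [0,0,2],
    [0,0,2],
    [0,0,1],
    [0,0,1],
    [0,0,0],
    [0,0,0],
    [0,0,0],
  ],
  turn=[0.9,0.9,0.9,0.9,0.84,0,0,0],
  fingers=[-1,-1,-1,-1,-1,-1,-1,-1],
)

```text
clock: 3.35
tool_pos: [446.7, -167.5, 153.1]
tool_rot: [0.0, 0.359, 0.933, 0.0]
ft_force: [-0.0, -0.1, 0.2]
gripper_width: 1.001
grip_force: 0.0
```

Run:
```python
from h import *
go([446,-179,45],47.4)
d=grab("wrist"); u,v=wpix(d,[446,-179,84]); print(u,v,wpix(d,[435,-285,84]))
u,v=int(u),int(v);x=max(0,min(u-70,500));y=max(0,min(v-60,280)); print(x,y)
cv2.imwrite('pics/w2c.png',cv2.resize(d["img"][y:y+120,x:x+140],None,fx=5,fy=5,interpolation=cv2.INTER_CUBIC))
```

```text
t 3.35 p [ 446.71 -167.55  153.12] yaw 47.94 F [-0.  -0.1  0.2] M [-0.02 -0.01  0.  ] w 88.1 tilt [ 7.e-04  1.e-04 -1.e+00]
shift cm [-0.71 -0.9  10.81] turn units 0.09
305.5434099024997 214.53335123749864 (np.float64(211.1416599431433), np.float64(279.8599400134142))
235 154
```

View pics/w2c.png

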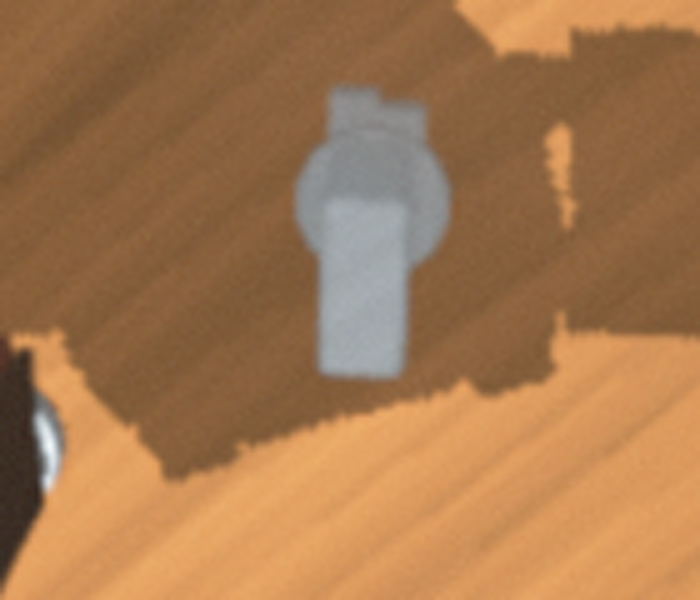

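The tab top has corners (325,198), (407,198), (403,378) and (318,374) in this crop. The oblong head with a cut corner shows beyond the collar, so this is the right stop.

Run:
```python
from h import *
d=pickle.load(open('wrist.pkl','rb'))
p=np.array([wworld(d,235+u/5,154+v/5,84) for u,v in((325,198),(407,198),(403,378),(318,374))])
f=p[:2].mean(0)-p[2:].mean(0);print('tab',p.mean(0),np.degrees(np.arctan2(f[1],f[0])),[np.linalg.norm(p[i]-p[i-1]) for i in range(4)])
p2=[wworld(d,235+u/5,154+v/5,0) for u,v in((330,88),(426,103))];print(p2)
```

```text
tab [ 445.39330145 -176.21257449   84.        ] 135.6661722029286 [np.float64(29.155029880461562), np.float64(12.67252807587529), np.float64(29.767000326912257), np.float64(13.61807218153994)]
[array([ 426.96285839, -172.32128756,    0.        ]), array([ 442.66062506, -159.70324412,    0.        ])]
```

>>> play_rows(
  delta_pos=[
    [-0.3,-0.4,0],
    [-0.3,-0.4,0],
    [0,0,2.2],
    [0,0,2.2],
    [0,0,2.2],
    [0,0,2.2],
    [0,0,1.5],
    [0,0,0.5],
  ],
  turn=[0.2,0,0,0,0,0,0,0],
  fingers=[-1,-1,-1,-1,-1,-1,-1,-1],
)

```text
clock: 4.2
tool_pos: [444.4, -178.3, 43.4]
tool_rot: [-0.001, 0.37, 0.929, -0.0]
ft_force: [-0.3, 0.1, 0.1]
gripper_width: 0.998
grip_force: 0.0
```

>>> play_rows(
  delta_pos=[
    [0,0,0],
    [0,0,0],
    [0,0,0],
    [0,0,0],
    [0,0,0],
    [0,0,0],
    [0,0,0],
    [0,0,0],
  ],
  turn=[0,0,0,0,0,0,0,0],
  fingers=[0,0.4,1,1,1,1,1,1],
)

```text
clock: 5.0
tool_pos: [445.3, -177.9, 44.7]
tool_rot: [0.0, 0.37, 0.929, 0.0]
ft_force: [-0.1, 0.1, -1.1]
gripper_width: 0.315
grip_force: 0.0
```

Run:
```python
from h import *
go([446,-179,45],47.4);print(pose()[0]["grip_force"])
```

```text
t 5.0 p [ 445.29 -177.87   44.68] yaw 46.59 F [-0.1  0.1 -1.1] M [-0.03 -0.    0.05] w 27.7 tilt [ 1.e-04  0.e+00 -1.e+00]
shift cm [-0.13 -0.03 -0.03] turn units -0.13
0.0
```

>>> play_rows(
  delta_pos=[
    [0,0,0],
    [0,0,0],
    [0,0,0],
    [0,0,0],
    [0,0,0],
    [0,0,0],
    [0,0,0],
    [0,0,0],
  ],
  turn=[0,0,0,0,0,0,0,0],
  fingers=[1,1,1,1,1,1,1,1],
)

```text
clock: 5.8
tool_pos: [445.3, -177.9, 44.6]
tool_rot: [-0.0, 0.37, 0.929, 0.0]
ft_force: [-0.4, -0.2, -0.7]
gripper_width: 0.158
grip_force: 30.0
```

Run:
```python
from h import *
go([446,-179,45],47.4);print(pose()[0]["grip_force"])
```

```text
t 5.8 p [ 445.25 -177.91   44.6 ] yaw 46.59 F [-0.4 -0.2 -0.7] M [-0.09 -0.05  0.01] w 13.9 tilt [-1.e-04  0.e+00 -1.e+00]
shift cm [-0.13 -0.03 -0.04] turn units -0.14
29.99974697828293
```

>>> play_rows(
  delta_pos=[
    [0,0,-0.5],
    [0,0,-1],
    [0,0,-1.5],
    [0,0,-1.5],
    [0,0,-1.5],
    [0,0,-1.5],
    [0,0,-1.5],
    [0,0,-0.5],
  ],
  turn=[0,0.9,0.9,0.9,0.9,0.9,0.96,0.9],
  fingers=[1,1,1,1,1,1,1,1],
)

```text
clock: 6.6
tool_pos: [445.7, -178.1, 141.1]
tool_rot: [0.001, 0.655, 0.756, 0.001]
ft_force: [0.3, -0.5, -1.4]
gripper_width: 0.162
grip_force: 30.0
```

>>> play_rows(
  delta_pos=[
    [3.5,1.4,0],
    [4.2,1.7,0],
    [4.2,1.7,0],
    [4.2,1.7,0],
    [4.2,1.7,0],
    [4.2,1.7,0],
    [4.2,1.6,0],
    [3,1.1,0],
  ],
  turn=[0,0,0,0,0,0,0,0],
  fingers=[1,1,1,1,1,1,1,1],
)

```text
clock: 7.4
tool_pos: [523.4, 157.7, 139.7]
tool_rot: [-0.0, 0.652, 0.758, 0.0]
ft_force: [-0.6, -0.3, -1.2]
gripper_width: 0.155
grip_force: 30.0
```

Run:
```python
from h import *
go([522.8,154,105],8.45)
d=grab("wrist"); cv2.imwrite('pics/w3.png',cv2.resize(d["img"][150:310,220:420],None,fx=4,fy=3.7,interpolation=cv2.INTER_CUBIC)); go([522.8,154,105],8.45)
t=grab("top")
```

```text
t 7.4 p [523.37 157.69 139.73] yaw 8.58 F [-0.6 -0.3 -1.2] M [-0.06  0.05  0.07] w 13.7 tilt [-1.e-04  7.e-04 -1.e+00]
shift cm [-0.36 -0.11  3.47] turn units 0.02
t 7.45 p [523.91 163.17 139.47] yaw 8.88 F [ 0.8  5.1 -1.4] M [ 0.36 -0.05  0.05] w 14.2 tilt [ 4.0e-04  2.8e-03 -1.0e+00]
shift cm [-0.9  -0.25  3.44] turn units 0.07
```

View pics/w3.png

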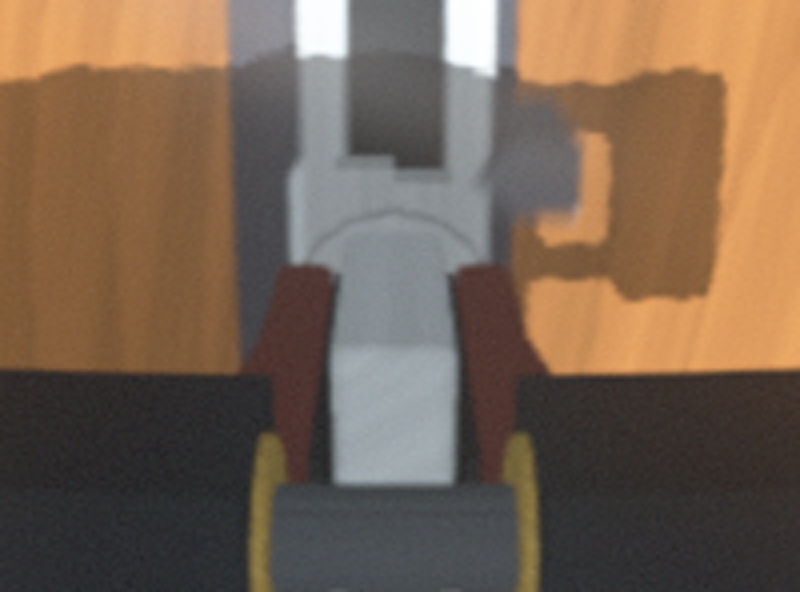

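The head is aligned with the slot, which spans columns 347-443 in the crop. The pointer tip is near (487,178), with rear corners (580,130) and (577,212). The arm was still settling when this was taken. I'll compute.

```bash
cat >> h.py <<'E'
_a=np.radians(98.45);ex=np.array([np.cos(_a),np.sin(_a)]);ey=np.array([-np.sin(_a),np.cos(_a)]);c=np.array([522.97,125.76])
r=lambda P:(round(float((P[:2]-c)@ex),1),round(float((P[:2]-c)@ey),1))
E
python3 - <<'E'
from h import *
d=pickle.load(open('wrist.pkl','rb'))
W=lambda u,v,z:wworld(d,220+u/4,150+v/3.7,z)
print('tcp',r(np.array([523.37,157.69])))
print('ptr tip',r(W(487,178,51)),'rear',r(W(580,130,51)),r(W(577,212,51)))
print('tab',[r(W(*p,139.7-44.6+84)) for p in((330,347),(458,347),(456,484),(333,484))])
for z in(41,44,48):print('slot',z,[r(W(*p,z)) for p in((347,120),(443,120),(350,10),(443,10))])
go([0,0,0])
E
```

```text
tcp (31.5, -5.1)
ptr tip (32.8, -25.0) rear (44.1, -44.4) (24.6, -44.5)
tab [(47.7, 1.5), (47.7, -12.3), (29.0, -12.5), (29.0, 1.5)]
slot 41 [(44.0, 4.7), (44.0, -16.0), (69.8, 3.9), (69.9, -15.7)]
slot 44 [(44.7, 4.6), (44.7, -15.9), (70.2, 3.8), (70.2, -15.6)]
slot 48 [(45.6, 4.5), (45.6, -15.7), (70.7, 3.7), (70.7, -15.5)]
t 7.5 p [523.44 159.86 139.34] yaw 8.85 F [-0.3 -0.6 -1.7] M [-0.1   0.05  0.06] w 13.9 tilt [-1.0e-04  1.3e-03 -1.0e+00]
shift cm [ -7.76 -54.18  13.92] turn units None
```

>>> play_rows(
  delta_pos=[
    [0,0,1],
    [0,0,1],
    [0,0,1],
    [0,0,0],
    [0,0,0],
    [0,0,0],
    [0,0,0],
    [0,0,0],
  ],
  turn=[0,0,0,0,0,0,0,0],
  fingers=[1,1,1,1,1,1,1,1],
)

```text
clock: 8.3
tool_pos: [523.7, 154.1, 110.0]
tool_rot: [0.0, 0.653, 0.757, 0.0]
ft_force: [1.4, 0.2, -1.0]
gripper_width: 0.158
grip_force: 30.0
```

Run:
```python
from h import *
go([522.8,154,105],8.45)
d=grab("wrist"); s=grab("scene"); go([522.8,154,105],8.45); print(r(pose()[1]))
a=cv2.resize(d["img"][160:290,230:390],None,fx=5,fy=4.6,interpolation=cv2.INTER_CUBIC)
cv2.imwrite('pics/w4.png',a)
```

```text
t 8.3 p [523.66 154.15 109.96] yaw 8.42 F [ 1.4  0.2 -1. ] M [-0.05  0.05 -0.04] w 13.9 tilt [ 5.e-04  4.e-04 -1.e+00]
shift cm [-0.   -0.09  0.5 ] turn units -0.0
t 8.4 p [523.56 154.22 109.87] yaw 8.43 F [ 0.9 -0.3 -1.4] M [-0.05  0.11  0.02] w 13.9 tilt [ 3.e-04  3.e-04 -1.e+00]
shift cm [-0.01 -0.08  0.49] turn units -0.0
(28.1, -4.8)
```

View pics/w4.png

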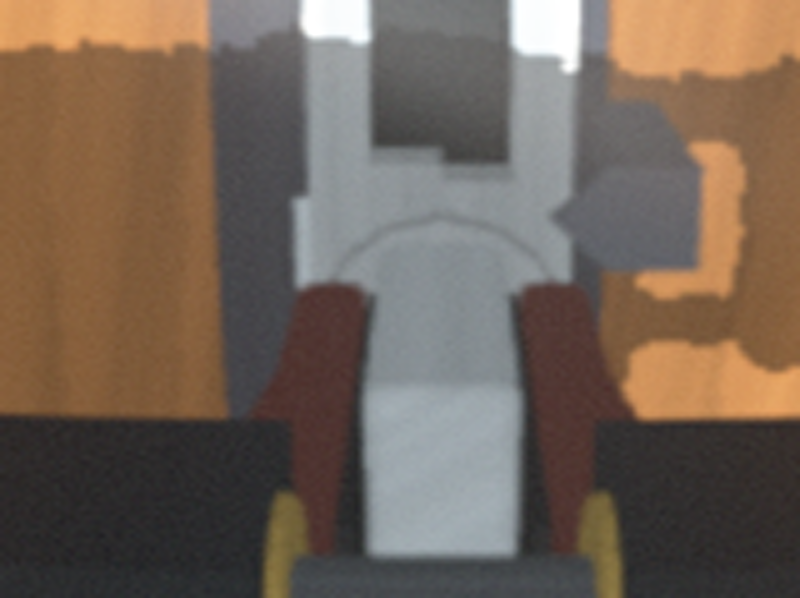

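Now still: arrow tip at crop (555,216), rear corners (698,170) and (695,268). Slot edges run at columns 371 and 510, the tab's far edge is at row 384, and the head's far edge is at row 150 to 175.

Run:
```python
from h import *
d=pickle.load(open('wrist.pkl','rb'))
W=lambda u,v,z:wworld(d,230+u/5,160+v/4.6,z)
print('ptr tip',r(W(555,216,51)),'rear',r(W(698,170,51)),r(W(695,268,51)))
b=109.9-44.6
print('tab far',[r(W(*p,b+84)) for p in((365,385),(522,385))])
print('head far (top z+9)',[r(W(*p,b+9)) for p in((373,148),(443,148),(510,162))], 'collar far',r(W(440,215,b+31)))
for z in(41,44,48):print('slot',z,[r(W(*p,z)) for p in((372,120),(509,120),(371,10),(511,10))])
print('lipouter',[r(W(*p,44)) for p in((305,120),(578,120))])
```

```text
ptr tip (30.6, -22.0) rear (38.3, -43.4) (21.5, -43.7)
tab far [(44.2, 1.6), (44.2, -12.0)]
head far (top z+9) [(48.0, 4.0), (48.0, -5.3), (45.9, -14.1)] collar far (44.7, -4.9)
slot 41 [(44.3, 5.6), (44.2, -15.4), (62.8, 5.6), (62.8, -15.6)]
slot 44 [(45.0, 5.5), (45.0, -15.3), (63.3, 5.4), (63.3, -15.4)]
slot 48 [(45.9, 5.3), (45.9, -15.1), (63.9, 5.2), (63.9, -15.3)]
lipouter [(45.0, 15.6), (45.0, -25.8)]
```

>>> play_rows(
  delta_pos=[
    [0.05,0,0],
    [0.04,0,0.3],
    [0,0,0.4],
    [0,0,0.4],
    [0,0,0.3],
    [0,0,0.2],
    [0,0,0],
    [0,0,0],
  ],
  turn=[0,0,0,0,0,0,0,0],
  fingers=[1,1,1,1,1,1,1,1],
)

```text
clock: 9.2
tool_pos: [523.4, 154.9, 93.6]
tool_rot: [0.0, 0.653, 0.757, -0.0]
ft_force: [-0.0, 0.4, -1.3]
gripper_width: 0.157
grip_force: 30.0
```

>>> play_rows(
  delta_pos=[
    [0,0,0.05],
    [0,0,0.05],
    [0,0,0.05],
    [0,0,0.05],
    [0,0,0.05],
    [0,0,0.05],
    [0,0,0],
    [0,0,0],
  ],
  turn=[0,0,0,0,0,0,0,0],
  fingers=[1,1,1,1,1,1,1,1],
)

```text
clock: 10.0
tool_pos: [523.3, 155.0, 90.6]
tool_rot: [-0.0, 0.653, 0.757, -0.0]
ft_force: [-0.4, -0.2, -1.0]
gripper_width: 0.161
grip_force: 30.0
```

```bash
python3 -c "
from h import *
go([522.8,154,105],8.45); print(r(pose()[1]))"
```

```text
t 10.0 p [523.3  154.99  90.62] yaw 8.42 F [-0.4 -0.2 -1. ] M [-0.05  0.05  0.02] w 14.2 tilt [-0. -0. -1.]
shift cm [-0.09 -0.06 -1.44] turn units -0.0
(28.9, -4.6)
```

>>> play_rows(
  delta_pos=[
    [0,0,0.05],
    [0,0,0.05],
    [0,0,0.05],
    [0,0,0.05],
    [0,0,0.05],
    [0,0,0.05],
    [0,0,0],
    [0,0,0],
  ],
  turn=[0,0,0,0,0,0,0,0],
  fingers=[1,1,1,1,1,1,1,1],
)

```text
clock: 10.8
tool_pos: [523.3, 155.0, 87.6]
tool_rot: [0.0, 0.653, 0.757, 0.0]
ft_force: [0.1, -0.1, -2.0]
gripper_width: 0.158
grip_force: 30.0
```

```bash
python3 -c "
from h import *
go([522.8,154,105],8.45); print(r(pose()[1]))"
```

```text
t 10.8 p [523.33 155.02  87.64] yaw 8.43 F [ 0.1 -0.1 -2. ] M [-0.11  0.04  0.01] w 13.9 tilt [ 0. -0. -1.]
shift cm [-0.09 -0.07 -1.74] turn units -0.0
(28.9, -4.7)
```

>>> play_rows(
  delta_pos=[
    [0,0,0.05],
    [0,0,0.05],
    [0,0,0.05],
    [0,0,0.05],
    [0,0,0.05],
    [0,0,0.05],
    [0,0,0],
    [0,0,0],
  ],
  turn=[0,0,0,0,0,0,0,0],
  fingers=[1,1,1,1,1,1,1,1],
)

```text
clock: 11.6
tool_pos: [523.3, 155.0, 84.6]
tool_rot: [0.0, 0.653, 0.757, -0.0]
ft_force: [-0.3, -0.3, -2.0]
gripper_width: 0.159
grip_force: 30.0
```

```bash
python3 -c "
from h import *
go([522.8,154,105],8.45); print(r(pose()[1]))"
```

```text
t 11.6 p [523.33 155.    84.63] yaw 8.43 F [-0.3 -0.3 -2. ] M [-0.08  0.09 -0.04] w 14.0 tilt [ 0. -0. -1.]
shift cm [-0.09 -0.07 -2.04] turn units -0.0
(28.9, -4.7)
```

The underside is at z 40, below any possible lip top, with no contact, so the head is in the slot. Next I'll feel for the strip.

>>> play_rows(
  delta_pos=[
    [0,0,0.05],
    [0,0,0.05],
    [0,0,0.05],
    [0,0,0.05],
    [0,0,0],
    [0,0,0],
    [0,0,0],
    [0,0,0],
  ],
  turn=[0,0,0,0,0,0,0,0],
  fingers=[1,1,1,1,1,1,1,1],
)

```text
clock: 12.4
tool_pos: [523.4, 155.0, 82.7]
tool_rot: [0.0, 0.653, 0.757, 0.0]
ft_force: [-0.4, -0.1, -1.6]
gripper_width: 0.157
grip_force: 30.0
```

>>> play_rows(
  delta_pos=[
    [0,0,0.05],
    [0,0,0.05],
    [0,0,0.05],
    [0,0,0.05],
    [0,0,0],
    [0,0,0],
    [0,0,0],
    [0,0,0],
  ],
  turn=[0,0,0,0,0,0,0,0],
  fingers=[1,1,1,1,1,1,1,1],
)

```text
clock: 13.2
tool_pos: [523.3, 155.0, 80.7]
tool_rot: [-0.0, 0.653, 0.757, 0.0]
ft_force: [0.2, 0.2, -1.7]
gripper_width: 0.157
grip_force: 30.0
```

```bash
python3 -c "
from h import *
go([522.8,154,105],8.45); print(r(pose()[1]))"
```

```text
t 13.2 p [523.33 155.01  80.65] yaw 8.43 F [ 0.2  0.2 -1.7] M [-0.01  0.07  0.01] w 13.8 tilt [-0.  0. -1.]
shift cm [-0.09 -0.07 -2.43] turn units -0.0
(28.9, -4.7)
```

Still free, so P is below about 5. Smaller steps now.

>>> play_rows(
  delta_pos=[
    [0,0,0.05],
    [0,0,0.05],
    [0,0,0.05],
    [0,0,0],
    [0,0,0],
    [0,0,0],
    [0,0,0],
    [0,0,0],
  ],
  turn=[0,0,0,0,0,0,0,0],
  fingers=[1,1,1,1,1,1,1,1],
)

```text
clock: 14.0
tool_pos: [523.3, 155.0, 79.2]
tool_rot: [0.0, 0.653, 0.757, 0.0]
ft_force: [0.2, -0.9, -0.8]
gripper_width: 0.158
grip_force: 30.0
```

>>> play_rows(
  delta_pos=[
    [0,0,0.05],
    [0,0,0.05],
    [0,0,0],
    [0,0,0],
    [0,0,0],
    [0,0,0],
    [0,0,0],
    [0,0,0],
  ],
  turn=[0,0,0,0,0,0,0,0],
  fingers=[1,1,1,1,1,1,1,1],
)

```text
clock: 14.8
tool_pos: [523.3, 155.0, 78.1]
tool_rot: [0.0, 0.653, 0.757, 0.0]
ft_force: [-0.4, 0.2, -1.6]
gripper_width: 0.158
grip_force: 30.0
```

>>> play_rows(
  delta_pos=[
    [0,0,0.05],
    [0,0,0.05],
    [0,0,0],
    [0,0,0],
    [0,0,0],
    [0,0,0],
    [0,0,0],
    [0,0,0],
  ],
  turn=[0,0,0,0,0,0,0,0],
  fingers=[1,1,1,1,1,1,1,1],
)

```text
clock: 15.6
tool_pos: [523.3, 155.0, 77.2]
tool_rot: [-0.0, 0.653, 0.757, 0.0]
ft_force: [-1.1, 0.1, -2.3]
gripper_width: 0.159
grip_force: 30.0
```

>>> play_rows(
  delta_pos=[
    [0,0,0.05],
    [0,0,0.05],
    [0,0,0],
    [0,0,0],
    [0,0,0],
    [0,0,0],
    [0,0,0],
    [0,0,0],
  ],
  turn=[0,0,0,0,0,0,0,0],
  fingers=[1,1,1,1,1,1,1,1],
)

```text
clock: 16.4
tool_pos: [523.3, 155.0, 76.2]
tool_rot: [-0.0, 0.653, 0.757, 0.0]
ft_force: [-0.3, 0.3, -1.2]
gripper_width: 0.162
grip_force: 30.0
```

>>> play_rows(
  delta_pos=[
    [0,0,0.05],
    [0,0,0.05],
    [0,0,0],
    [0,0,0],
    [0,0,0],
    [0,0,0],
    [0,0,0],
    [0,0,0],
  ],
  turn=[0,0,0,0,0,0,0,0],
  fingers=[1,1,1,1,1,1,1,1],
)

```text
clock: 17.2
tool_pos: [523.4, 155.0, 75.2]
tool_rot: [0.0, 0.653, 0.757, 0.0]
ft_force: [-0.8, 0.2, 2.0]
gripper_width: 0.157
grip_force: 30.0
```

>>> play_rows(
  delta_pos=[
    [0,0,0.05],
    [0,0,0.05],
    [0,0,0],
    [0,0,0],
    [0,0,0],
    [0,0,0],
    [0,0,0],
    [0,0,0],
  ],
  turn=[0,0,0,0,0,0,0,0],
  fingers=[1,1,1,1,1,1,1,1],
)

```text
clock: 18.0
tool_pos: [523.4, 155.0, 74.2]
tool_rot: [0.0, 0.653, 0.757, 0.0]
ft_force: [0.5, 0.2, 4.4]
gripper_width: 0.158
grip_force: 30.0
```

>>> play_rows(
  delta_pos=[
    [0,0,0.05],
    [0,0,0.05],
    [0,0,0.05],
    [0,0,0.05],
    [0,0,0],
    [0,0,0],
    [0,0,0],
    [0,0,0],
  ],
  turn=[0,0,0,0,0,0,0,0],
  fingers=[1,1,1,1,1,1,1,1],
)

```text
clock: 18.8
tool_pos: [523.4, 155.0, 72.2]
tool_rot: [0.0, 0.653, 0.757, 0.0]
ft_force: [-0.4, 0.2, 4.4]
gripper_width: 0.156
grip_force: 30.0
```

>>> play_rows(
  delta_pos=[
    [0,0,0.05],
    [0,0,0.05],
    [0,0,0.05],
    [0,0,0],
    [0,0,0],
    [0,0,0],
    [0,0,0],
    [0,0,0],
  ],
  turn=[0,0,0,0,0,0,0,0],
  fingers=[1,1,1,1,1,1,1,1],
)

```text
clock: 19.6
tool_pos: [523.4, 155.1, 70.7]
tool_rot: [0.0, 0.653, 0.757, 0.0]
ft_force: [-1.4, -0.4, 6.0]
gripper_width: 0.162
grip_force: 30.0
```

```bash
python3 -c "
from h import *
go([522.8,154,105],8.45); print(r(pose()[1]))"
```

```text
t 19.6 p [523.41 155.06  70.72] yaw 8.43 F [-1.4 -0.4  6. ] M [-0.01  0.3  -0.05] w 14.3 tilt [ 2.e-04  2.e-04 -1.e+00]
shift cm [-0.1  -0.08 -3.43] turn units -0.0
(28.9, -4.7)
```

>>> play_rows(
  delta_pos=[
    [0,0,0.05],
    [0,0,0.05],
    [0,0,0.03],
    [0,0,0],
    [0,0,0],
    [0,0,0],
    [0,0,0],
    [0,0,0],
  ],
  turn=[0,0,0,0,0,0,0,0],
  fingers=[1,1,1,1,1,1,1,1],
)

```text
clock: 20.4
tool_pos: [523.4, 155.0, 69.5]
tool_rot: [-0.0, 0.653, 0.757, 0.0]
ft_force: [-1.5, 0.3, 6.1]
gripper_width: 0.154
grip_force: 30.0
```

>>> play_rows(
  delta_pos=[
    [0,0,0],
    [0,0,0],
    [0,0,0],
    [0,0,0],
    [0,0,0],
    [0,0,0],
    [0,0,0],
    [0,0,0],
  ],
  turn=[0.3,0.4,0.4,0.4,0.4,0.4,0,0],
  fingers=[1,1,1,1,1,1,1,1],
)

```text
clock: 21.2
tool_pos: [523.9, 155.0, 69.6]
tool_rot: [0.0, 0.74, 0.673, 0.0]
ft_force: [0.3, -0.2, 6.6]
gripper_width: 0.158
grip_force: 30.0
```

```bash
python3 -c "
from h import *
go([522.8,154,105],-81.55); print(r(pose()[1]))"
```

```text
t 21.2 p [523.91 155.03  69.61] yaw -5.38 F [ 0.3 -0.2  6.6] M [-0.1   0.04  0.01] w 13.9 tilt [ 1.2e-03  1.0e-04 -1.0e+00]
shift cm [-0.11 -0.1  -3.54] turn units 12.69
(28.8, -5.2)
```

>>> play_rows(
  delta_pos=[
    [0,-0.01,0],
    [0,-0.02,0],
    [0.01,-0.01,0],
    [0.01,-0.01,0],
    [0,-0.02,0],
    [0,-0.01,0],
    [0,0,0],
    [0,0,0],
  ],
  turn=[0.9,0.9,0.9,0.9,0.9,0.9,0.9,0],
  fingers=[1,1,1,1,1,1,1,1],
)

```text
clock: 22.0
tool_pos: [523.3, 155.4, 69.6]
tool_rot: [0.0, 0.918, 0.396, 0.001]
ft_force: [0.9, 0.0, 5.5]
gripper_width: 0.157
grip_force: 30.0
```

```bash
python3 -c "
from h import *
go([522.8,154,105],-81.55); print(r(pose()[1]))"
```

```text
t 22.0 p [523.3  155.4   69.56] yaw -43.36 F [0.9 0.  5.5] M [-0.07  0.11 -0.06] w 13.8 tilt [ 1.3e-03 -3.0e-04 -1.0e+00]
shift cm [-0.13  0.06 -3.54] turn units 6.36
(29.3, -4.7)
```

>>> play_rows(
  delta_pos=[
    [0,-0.02,0],
    [-0.01,-0.02,0],
    [-0.01,-0.02,0],
    [-0.01,-0.02,0],
    [-0.01,-0.01,0],
    [-0.01,0,0],
    [0,0,0],
    [0,0,0],
  ],
  turn=[0.9,0.9,0.9,0.9,0.9,0.9,0.9,0],
  fingers=[1,1,1,1,1,1,1,1],
)

```text
clock: 22.8
tool_pos: [522.4, 155.8, 69.5]
tool_rot: [0.0, 0.997, 0.077, 0.001]
ft_force: [0.3, 0.4, 6.1]
gripper_width: 0.158
grip_force: 30.0
```

>>> play_rows(
  delta_pos=[
    [0,0,0],
    [0,0,0],
    [0,0,0],
    [0,0,0],
    [0,0,0],
    [0,0,0],
    [0,0,0],
    [0,0,0],
  ],
  turn=[0,0,0,0,0,0,0,0],
  fingers=[1,1,1,1,1,1,1,1],
)

```text
clock: 23.6
tool_pos: [522.4, 155.8, 69.6]
tool_rot: [0.0, 0.997, 0.079, 0.001]
ft_force: [-0.8, 1.0, 6.4]
gripper_width: 0.154
grip_force: 30.0
```

```bash
python3 -c "
from h import *
go([522.8,154,105],-81.55); print(r(pose()[1]))
d=grab('wrist');s=grab('scene')
cv2.imwrite('pics/w5.png',np.hstack([cv2.resize(d['img'][150:300,230:400],(400,353)),cv2.resize(s['img'][210:320,330:455],(400,353),interpolation=cv2.INTER_CUBIC)]))"
```

```text
t 23.6 p [522.39 155.76  69.64] yaw -80.98 F [-0.8  1.   6.4] M [-0.11  0.09  0.  ] w 13.5 tilt [ 1.4e-03 -1.0e-04 -1.0e+00]
shift cm [ 0.02  0.18 -3.54] turn units 0.09
(29.8, -3.8)
```

View pics/w5.png

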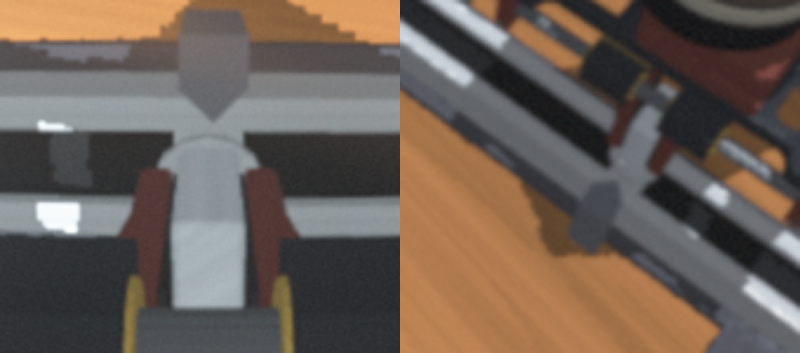

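The head is turned across the slot under the lips. The arrow tip is at crop (212,121) and the tab's far edge runs from (173,221) to (245,221), so the stop sits almost level with the pointer.

```bash
python3 -c "
from h import *
d=pickle.load(open('wrist.pkl','rb'))
W=lambda u,v,z:wworld(d,230+u*170/400,150+v*150/353,z)
print(r(W(212,121,51)),r(W(180,10,51)),r(W(248,10,51)),'tab',r(W(173,221,109)),r(W(245,221,109)),'collar',r(W(158,165,56)),r(W(260,165,56)))"
```

```text
(30.1, -21.2) (38.4, -49.9) (21.4, -50.1) tab (37.6, -18.7) (24.3, -18.8) collar (43.8, -10.7) (17.7, -11.0)
```

>>> play_rows(
  delta_pos=[
    [0,0.04,0],
    [0,0.04,0],
    [0,0,-0.05],
    [0,0,-0.05],
    [0,0,-0.05],
    [0,0,0],
    [0,0,0],
    [0,0,0],
  ],
  turn=[0.1,0,0,0,0,0,0,0],
  fingers=[1,1,1,1,1,1,1,1],
)

```text
clock: 24.5
tool_pos: [522.3, 155.5, 70.8]
tool_rot: [-0.0, 0.997, 0.074, 0.001]
ft_force: [5.2, 2.5, -3.0]
gripper_width: 0.157
grip_force: 30.0
```

```bash
python3 -c "
from h import *
go([522.8,154,105],-81.55); print(r(pose()[1]))"
```

```text
t 24.5 p [522.3  155.55  70.76] yaw -81.56 F [ 5.2  2.5 -3. ] M [ 0.73 -1.01 -0.04] w 13.8 tilt [ 1.e-03  2.e-04 -1.e+00]
shift cm [ 0.03  0.16 -3.42] turn units -0.0
(29.6, -3.7)
```

>>> play_rows(
  delta_pos=[
    [0,0,0.04],
    [0,0,0],
    [0,0,0],
    [0,0,0],
    [0,0,0],
    [0,0,0],
    [0,0,0],
    [0,0,0],
  ],
  turn=[0,0,0,0,0,0,0,0],
  fingers=[1,1,0.6,0.4,0.2,0,0,0],
)

```text
clock: 25.3
tool_pos: [521.7, 155.0, 70.4]
tool_rot: [0.0, 0.997, 0.073, -0.0]
ft_force: [0.6, 1.0, 0.4]
gripper_width: 0.497
grip_force: 0.0
```

>>> play_rows(
  delta_pos=[
    [0,0,0],
    [0,0,-0.5],
    [0,0,-1.5],
    [0,0,-2],
    [0,0,-2],
    [0,0,-2],
    [0,0,-2],
    [0,0,0],
  ],
  turn=[0,0,0,0,0,0,0,0],
  fingers=[-0.2,-0.2,-0.2,-0.2,-0.2,-0.2,-0.2,-0.2],
)

```text
clock: 26.1
tool_pos: [523.4, 155.1, 173.7]
tool_rot: [-0.001, 0.997, 0.073, 0.002]
ft_force: [-0.6, -0.7, -0.5]
gripper_width: 0.601
grip_force: 0.0
```

>>> play_rows(
  delta_pos=[
    [0,0,0],
    [0,0,0],
    [0,0,0],
    [0,0,0],
    [0,0,0],
    [0,0,0],
    [0,0,0],
    [0,0,0],
  ],
  turn=[0,0,0,0,0,0,0,0],
  fingers=[-0.2,-0.2,-0.2,-0.2,-0.2,-0.2,-0.2,-0.2],
)

```text
clock: 26.9
tool_pos: [521.8, 155.1, 170.4]
tool_rot: [0.0, 0.997, 0.073, 0.0]
ft_force: [0.6, -0.4, -0.5]
gripper_width: 0.599
grip_force: 0.0
```

```bash
python3 -c "
from h import *
go([522.8,154,105],-81.55)
d=grab('wrist');s=grab('scene')
cv2.imwrite('pics/w6.png',np.hstack([cv2.resize(d['img'][150:300,230:400],(400,353)),cv2.resize(s['img'][210:320,330:455],(400,353),interpolation=cv2.INTER_CUBIC)]))"
```

```text
t 26.9 p [521.82 155.1  170.42] yaw -81.57 F [ 0.6 -0.4 -0.5] M [-0.02  0.17  0.01] w 52.7 tilt [ 0. -0. -1.]
shift cm [0.08 0.12 6.54] turn units -0.0
```

View pics/w6.png

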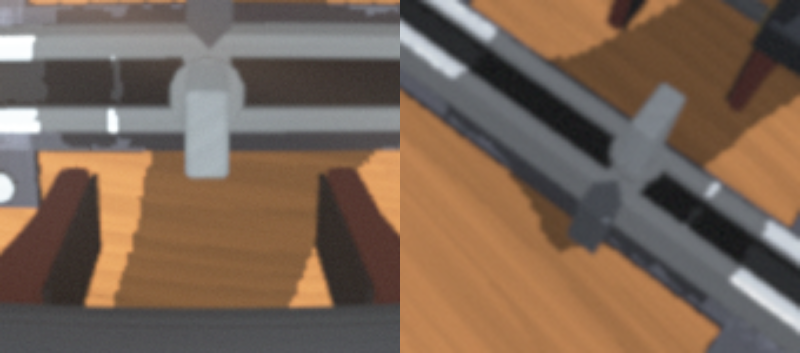

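The stop stands free and upright, with its tab square across the slot at crop (207,92–178), level with the arrow tip at (208,48). The fingers are clear, so I'm handing it in.

```bash
python3 -c "
from cell import bot
print(bot.job_done())"
```

```text
the job is handed in; nothing more can be done
None
```

The T-head stop is locked in the slotted rail and the job is handed in: it stands upright, caught square across the slot and level with the pointer (within about 1 mm). The force readings after each step stayed under about 10 N, it took about 27 s, and I did not touch the round stop or the loupe.

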